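# Seat the flask adapter and fit its joint clip

### The arm

A 6-joint arm with a two-finger parallel gripper is mounted at the origin on the work surface. World frame = base frame: x ahead of the robot, y to its left, z up, the work surface at z = 0. Lengths are in m, angles in rad, forces in N, time in s.
With the tool pointing down it reaches from about 0.375 to 0.9 m from the base axis. Payload 3.1 kg.
Tool frame: the origin (TCP) lies at the very end of the fingers, on their centre line; the grasp point (between the pads) lies 19 mm behind it (grip_depth is the distance from the TCP to the grasp point, in m); z points along the fingers, y is the line along which they close (so a half turn about z gives the same grasp; the last joint's range is limited). The gripper opens to 85 mm and grips with 20 to 120 N. Pads are 22 mm wide; open, the fingers measure 114 mm over their backs; the gripper's body (76 mm by 85 mm) begins 54 mm behind the grasp point. The pads swing forward as they close: fully open they stand 13 mm farther back than shut.
Start: joints at [-1.482, 0.527, 1.433, -0, 1.181, -0.178], TCP at [0.165, -0.603, 0.231] pointing down, gripper open.
Joint ranges: [-3.08, 3.08], [-0.75, 2.2], [0.22, 2.44], [-1.43, 4.57], [0, 2.65], [-2.85, 2.85]. Speed limits (rad/s): [2.79, 2.79, 3.14, 3.14, 3.14, 3.14].

### API

Orientations are given as a unit quaternion [x, y, z, w].
In Python, from station import * gives the robot as it stands.
- The arm moves only by the tool apply_moves, never from a script. Its argument "plan" is a list of rows, each a list of 7 numbers: the shift along the tool's x, y, z in m, then the turn, a rotation vector about the tool's x, y, z in rad, then the gripper command: -1 is fully open, 1 is shut, values between are in proportion. In form: [[dx, dy, dz, wx, wy, wz, jaw], ...]. A call has 1 to 8 rows; each row shifts and turns the commanded pose from where the row before left it, along the tool's axes as they then stand; what a row does not reach is not made up. A row lasts 1/8 s, in which the tool goes at most 62.5 mm and 10.7 degrees, less where a joint would pass 70% of its speed; a pose out of reach is approached as far as the arm can. A call is refused whole if a number of a shift passes 0.0625 or a number of a turn 0.188, either way. A call with a gripper value outside its range is refused whole. The fingers move at their own pace and stop on an object; "force" is the grip in N (left out, the last holds). Time passes only in rows, so rows that do not move let the fingers close. It gives the time, the measured TCP pose, the force, the opening and the grip force at its end, in the units of the state.
- sense(): the state, without advancing time (a new reading comes with each control period).
- snapshot(name): name is "scene" or "side" or "wrist"; returns the picture (384x512x3 uint8, red, green, blue); there is no depth.
- calibration(name): a dict with "camera_matrix" (3x3 intrinsics, pixels), "R" (3x3) and "t" (3): a world point X has camera coordinates R X + t; the wrist camera has in their place "mount" (4x4, takes a point from camera to tool coordinates, whose origin is the TCP and whose axes are the flange's). Camera axes: x right, y down, z forward; pixel columns grow to the right and rows downward; lengths in m; the calibration is good to about 2 mm. The wrist camera is an equidistant fisheye: a pixel r from the principal point sees the ray r / f radians off the axis. A picture is of the moment at which its call begins: read the wrist's pose just before it. calibration takes no time and is no camera call.
- sign_off(): hands the job in; it is judged then, once.
The state is a dict: "t": time; "q": joint angles; "qd": joint speeds; "tau": joint torques, N m; "tcp_pos": TCP position; "tool_rot": TCP orientation; "force": force on the tool from outside, world axes, zero at the start; "ft_torque": the same for the moment, N m; "finger_gap": opening from 0.0 (shut) to 1.0 (fully open); "gripper_force": force on a finger pad.
Only numpy, scipy, OpenCV 4.12 (cv2) and the standard library are available. Lean on these libraries where they do the work, as an engineer would, in place of code of your own. Each camera call takes 0.05 s, during which the arm holds its last target. There are 200 camera calls.

### The job

Close up the flask: press the red-capped glass adapter down until it is fully home in the flask's neck, then take the green joint clip by its tab and slide it on from the side until it has snapped right round the joint, with both glass rims between its plates, and let go. It is glass, so feel your way and never lean hard on it, and leave the other things on the bench alone.

Things in the scene. Friction and masses are not known exactly. Their poses are not given: they have to be found in the camera images.
- stand: Grey retort stand, fixed to the bench, that holds the flask in a clamp. Origin on the bench straight under the axis of the upright neck, z up; +x points from the neck to the stand's rod (12 mm thick, 122 from the axis, top at z 400); the clamp holds the neck from that side, 20 to 50 mm below the flask's rim; other sides are free. Base 215 x 135 x 12, bulb 85 wide, neck 26 in diameter.
- adapter (a joint): Height (m) of the red-capped glass adapter above fully home in the flask's neck. It starts 5 to 11 mm proud, creeps down under about 6 N (greased), stays where it is left and stops dead at 0. The flask is clamped at a different height each time, not measured: the top of its rim is 155 to 195 mm above the bench, and the cap's flat top 40 mm higher plus this value.
- clip: Green plastic joint clip, 20 mm high, 28 g, upright on the bench. Origin on the axis of its C at its underside; +x out of its mouth, z up. Two C plates 4 thick, 44 across, 12 apart: the lower (z 0 to 4, bore 26.6) goes round the neck, the upper (z 16 to 20, bore 22.8) round the adapter's tube, with the two rims between. In place its origin is 9 to 11 below the top of the flask's rim.
- clip_mouth (a point): Middle of the green clip's mouth, 10 mm ahead (+x) of its axis, 10 above its underside. It is 19 mm at its narrowest (upper plate 16); flared lips widen it to 29 (27) at 17 ahead. The adapter, from the bottom: white rim 34 in diameter, 5 high; tube 22 in diameter, 15 high; cap 27 in diameter, 20 high. At home its rim lies on the flask's own rim (34 in diameter, 5 high), together 10 high.
- clip_tab (a point): Top of the green clip's tab, the part to grip: 33 mm behind (-x) its axis, 20 above its underside. The tab is 12 mm wide (y), 25 long (x -45 to -20) and the full 20 high.
- clip_left (a joint): Swing (rad) of the green clip's left (+y) spring arm: 0 closed, positive as it spreads. Pushed squarely with some 8 N both arms spread over the neck (about 0.15) and snap shut behind it; rims not between the plates hold them spread.
- clip_right (a joint): The same for its right (-y) spring arm.
- small_clip: Blue joint clip of the same shape but smaller (32 mm across, 14 high), for another joint; not to be moved. Origin as for the green clip.
- meter: Yellow hand-held multimeter lying on the bench, 150 x 75 x 42 mm, origin at the centre of its underside; not to be moved.
- beaker: Small glass beaker, 54 mm wide, 68 high, origin at the centre of its underside; not to be moved.
Things that resemble listed ones, but are neither listed nor needed, are in the scene too. Of the things like the clip, leave any that is yellow; of the rest the smaller one is meant.

How it is judged:
By the outcome, as a careful person would: the job done as asked, in the order asked, and still so for the second after the job is handed in, with the robot touching nothing.
It also fails if it takes over 72 s, if anything falls off the work surface, if the arm or the gripper's body presses on something with over 40 N, if the wrist force passes 120 N, or if a joint passes its speed limit or range.

## Working session

There is one attempt and no reset: what is moved stays moved. The work goes in short steps, Python scripts to look and compute and a tool call to move; the robot and the scene stay as the last step left them, time stands still between calls to the robot, and variables do not carry over. Pictures are saved under pics/ and viewed, at most 10 in all, crops included, and the job is handed in when it is done.

Besides the shell and the picture viewer there is one more tool, called after ">>>" as name([rows], argument=value, ...), one row to a line, values as JSON. apply_moves: Moves the arm, as the interface text tells. Its arguments: {"type":"object","properties":{"plan":{"type":"array"},"force":{"type":"number"}},"required":["plan"]}

```bash
mkdir -p pics; python3 - <<'E'
from station import *
import cv2,numpy as np
for n in ["scene","side","wrist"]:
    im=snapshot(n); cv2.imwrite(f"pics/{n}0.png",im[:,:,::-1]); c=calibration(n); print(n,{k:np.round(v,4).tolist() for k,v in c.items()})
s=sense();print(s['tcp_pos'],s['tool_rot'],s['force'])
a=cv2.imread("pics/scene0.png");b=cv2.imread("pics/side0.png")
cv2.imwrite("pics/s2.png",cv2.resize(a,(800,600),interpolation=cv2.INTER_CUBIC))
cv2.imwrite("pics/d2.png",cv2.resize(b,(800,600),interpolation=cv2.INTER_CUBIC))
E
```

```text
scene {'camera_matrix': [[448.2056, 0.0, 263.5668], [0.0, 448.2056, 196.9402], [0.0, 0.0, 1.0]], 'R': [[-0.3734, 0.9276, -0.0099], [0.7337, 0.2888, -0.6151], [-0.5677, -0.2369, -0.7884]], 't': [0.198, -0.3355, 1.7127]}
side {'camera_matrix': [[366.7578, 0.0, 265.0989], [0.0, 366.7578, 195.3162], [0.0, 0.0, 1.0]], 'R': [[0.9314, -0.3634, -0.022], [-0.2019, -0.4653, -0.8618], [0.303, 0.8071, -0.5067]], 't': [-0.5087, 0.2274, 0.7287]}
wrist {'camera_matrix': [[297.3186, 0.0, 255.5093], [0.0, 297.3186, 193.2473], [0.0, 0.0, 1.0]], 'mount': [[0.0009, -0.9619, -0.2733, 0.0678], [1.0, 0.0008, 0.0006, -0.0009], [-0.0003, -0.2733, 0.9619, -0.1424], [0.0, 0.0, 0.0, 1.0]]}
[ 0.16534937 -0.60213776  0.23052278] [ 9.91049788e-01  1.33489887e-01  4.27216733e-05 -8.74732837e-04] [ 0.48357275 -0.13204982 -0.71162114]
```

View pics/s2.png

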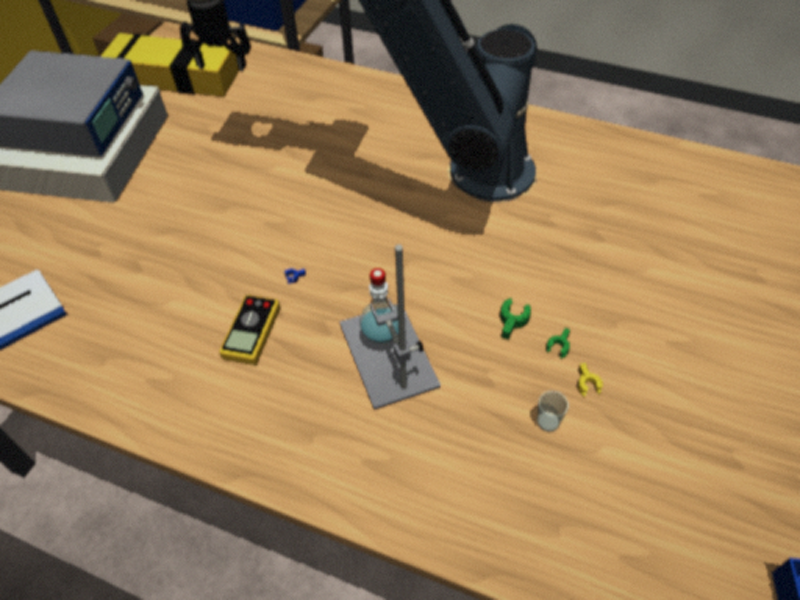

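View pics/d2.png

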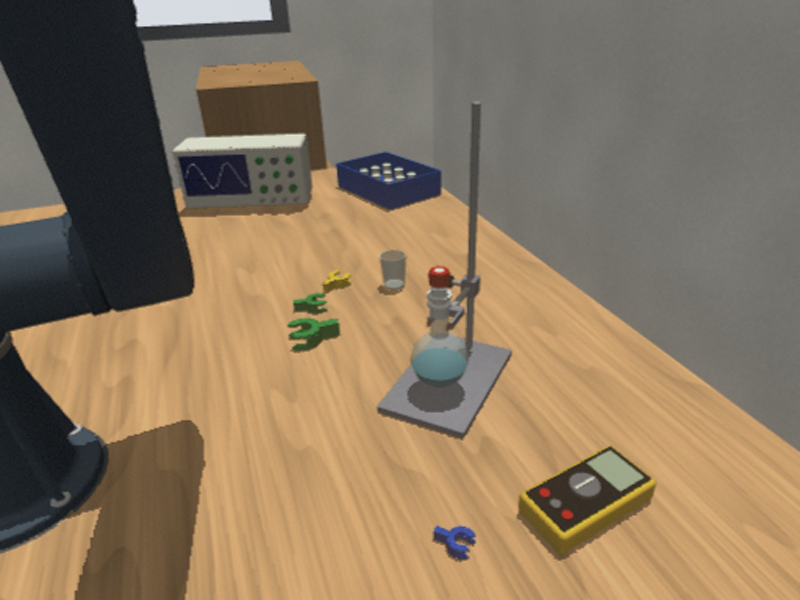

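Scene (800x600 view): cap at (377,272), stand rod top (399,248), small green clip (559,342), large green (515,316), yellow (589,380). In the side view the cap is at (439,270) and the small green clip at (310,303). I'll enlarge these.

```bash
python3 - <<'E'
import cv2,numpy as np
a=cv2.imread("pics/scene0.png");b=cv2.imread("pics/side0.png")
def cr(im,x,y,w=50,h=37.5): return cv2.resize(im[int(y):int(y+h),x:x+w],(400,300),interpolation=cv2.INTER_CUBIC)
# 8x tiles; origins
t=np.vstack([np.hstack([cr(a,335,200),cr(a,220,160)]),np.hstack([cr(b,175,175),cr(b,258,165)])])
cv2.imwrite("pics/tiles.png",t)
E
```

```text
(no output)
```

View pics/tiles.png

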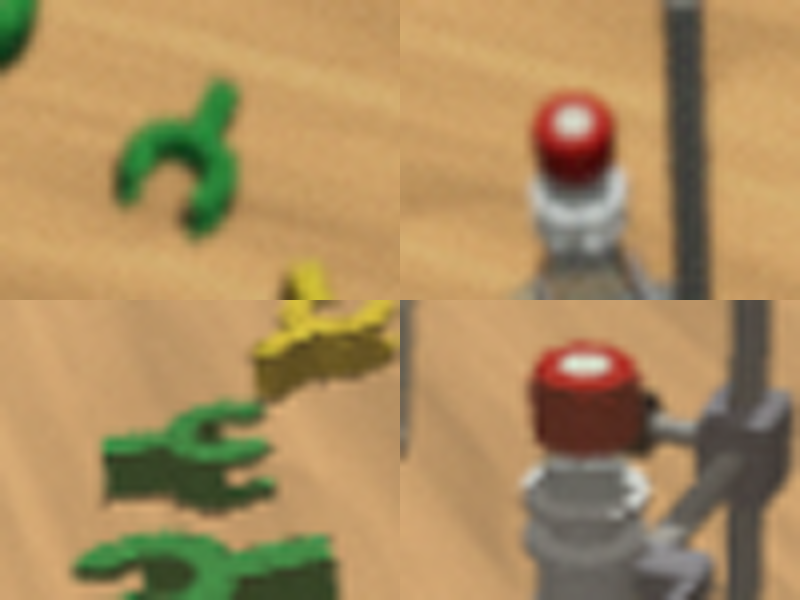

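```bash
cat > h.py <<'E'
from station import *
import numpy as np, cv2
from scipy.spatial.transform import Rotation as Ro
C={n:calibration(n) for n in ["scene","side","wrist"]}
def tri(p1,p2):
    P=[np.array(C[n]["camera_matrix"])@np.c_[C[n]["R"],C[n]["t"]] for n in("scene","side")]
    X=cv2.triangulatePoints(P[0],P[1],np.array(p1,float),np.array(p2,float)).ravel();X=X[:3]/X[3]
    for P_ ,p in zip(P,(p1,p2)):
        u=P_@np.r_[X,1];print("  res",np.round(u[:2]/u[2]-p,1),end="")
    print(); return np.round(X,4)
def ray(n,p,z):
    c=C[n];R=np.array(c["R"]);o=-R.T@np.array(c["t"]);d=R.T@np.linalg.inv(c["camera_matrix"])@np.r_[p,1]
    return np.round(o+d*(z-o[2])/d[2],4)
def pose():
    s=sense();return np.array(s["tcp_pos"]),Ro.from_quat(s["tool_rot"]).as_matrix(),s
def wray(p,z,pos,R):
    c=C["wrist"];K=c["camera_matrix"];M=np.array(c["mount"])
    v=np.array([(p[0]-K[0][2]),(p[1]-K[1][2])])/K[0][0];r=np.hypot(*v)
    d=np.r_[np.sin(r)*v/max(r,1e-9),np.cos(r)];o=R@M[:3,3]+pos;d=R@M[:3,:3]@d
    return np.round(o+d*(z-o[2])/d[2],4)
def wpix(X,pos,R):
    c=C["wrist"];K=c["camera_matrix"];M=np.array(c["mount"])
    x=M[:3,:3].T@(R.T@(np.array(X)-pos)-M[:3,3]);th=np.arctan2(np.hypot(x[0],x[1]),x[2]);u=x[:2]/np.hypot(x[0],x[1])*th*K[0][0]
    return u+[K[0][2],K[1][2]]
E
python3 - <<'E'
from h import *
cap=tri((241.6,175.0),(281.1,173.0));print("cap",cap)
print("rodtop",tri((255.5,158.5),(304.5,66)))
t=lambda x,y,ox,oy:(ox+x/8,oy+y/8.108)
for n,a,b in(("tabend",(222,90),(112,141)),("C",(180,168),(228,133))):
    p=t(*a,335,200);q=t(*b,175,175);print(n,p,q,tri(p,q),ray("scene",p,.02),ray("side",q,.02))
print("big",ray("scene",(515*.64,316*.64),.02),"yel",ray("scene",(589*.64,380*.64),.02),"bk",ray("scene",(551*.64,424*.64),0))
E
```

```text
res [ 0.1 -0.1]  res [0.2 0.1]
cap [ 0.5686 -0.0474  0.2093]
  res [ 0.2 -0.2]  res [0.4 0.2]
rodtop [0.6578 0.0363 0.3986]
  res [ 0.1 -0.2]  res [0.3 0.2]
tabend (362.75, 211.10014800197337) (189.0, 192.39023186975825) [0.4196 0.2879 0.0195] [0.4207 0.2877 0.02  ] [0.4189 0.2883 0.02  ]
  res [-0.  0.]  res [-0.1 -0. ]
C (357.5, 220.72027627035027) (203.5, 191.40355204736062) [0.4603 0.2816 0.0175] [0.4621 0.2818 0.02  ] [0.4597 0.2769 0.02  ]
big [0.4251 0.1822 0.02  ] yel [0.5196 0.3553 0.02  ] bk [0.6246 0.313  0.    ]
```

Cap top is at about (0.569,-0.047,0.209), with the rod at 43° and 122 mm away as expected. The small green clip's axis is near (0.462,0.281), yaw about -9°. I'll move over the cap first, with the jaws shut.

```bash
cat >> h.py <<'E'
def rows(target,psi,n,jaw,start=None,psi0=None):
    p,R,_=pose(); p=p if start is None else np.array(start)
    a0=np.arctan2(R[1,0],R[0,0]) if psi0 is None else np.radians(psi0); a1=np.radians(psi); da=(a1-a0+np.pi)%(2*np.pi)-np.pi
    d=(np.array(target)-p)/n
    for i in range(n):
        a=a0+da*i/n
        print([round(float(v),4) for v in(d[0]*np.cos(a)+d[1]*np.sin(a),d[0]*np.sin(a)-d[1]*np.cos(a),-d[2],0,0,-da/n)]+[jaw])
E
python3 -c "
from h import *
rows([.5686,-.0474,.29],171,16,1)"
```

```text
[0.0335, -0.0268, -0.0037, 0.0, 0.0, -0.1698, 1]
[0.0375, -0.0207, -0.0037, 0.0, 0.0, -0.1698, 1]
[0.0405, -0.0141, -0.0037, 0.0, 0.0, -0.1698, 1]
[0.0423, -0.007, -0.0037, 0.0, 0.0, -0.1698, 1]
[0.0429, 0.0002, -0.0037, 0.0, 0.0, -0.1698, 1]
[0.0422, 0.0074, -0.0037, 0.0, 0.0, -0.1698, 1]
[0.0403, 0.0145, -0.0037, 0.0, 0.0, -0.1698, 1]
[0.0373, 0.0211, -0.0037, 0.0, 0.0, -0.1698, 1]
[0.0332, 0.0271, -0.0037, 0.0, 0.0, -0.1698, 1]
[0.0282, 0.0323, -0.0037, 0.0, 0.0, -0.1698, 1]
[0.0223, 0.0366, -0.0037, 0.0, 0.0, -0.1698, 1]
[0.0158, 0.0398, -0.0037, 0.0, 0.0, -0.1698, 1]
[0.0088, 0.0419, -0.0037, 0.0, 0.0, -0.1698, 1]
[0.0016, 0.0428, -0.0037, 0.0, 0.0, -0.1698, 1]
[-0.0056, 0.0425, -0.0037, 0.0, 0.0, -0.1698, 1]
[-0.0127, 0.0409, -0.0037, 0.0, 0.0, -0.1698, 1]
```

>>> apply_moves([
  [0.0335,-0.0268,-0.004,0,0,-0.17,1],
  [0.0375,-0.0207,-0.004,0,0,-0.17,1],
  [0.0405,-0.014,-0.004,0,0,-0.17,1],
  [0.0423,-0.007,-0.004,0,0,-0.17,1],
  [0.0429,0,-0.004,0,0,-0.17,1],
  [0.0422,0.0074,-0.004,0,0,-0.17,1],
  [0.0403,0.0145,-0.004,0,0,-0.17,1],
  [0.0373,0.0211,-0.004,0,0,-0.17,1],
])

```text
t: 1.15
tcp_pos: [0.3674, -0.3239, 0.2633]
tool_rot: [0.685, 0.729, 0.0, -0.0]
force: [1.0, -0.4, -0.3]
finger_gap: 0.0
gripper_force: 0.0
```

>>> apply_moves([
  [0.0332,0.0271,-0.004,0,0,-0.17,1],
  [0.0282,0.0323,-0.004,0,0,-0.17,1],
  [0.0223,0.0366,-0.004,0,0,-0.17,1],
  [0.0158,0.0398,-0.004,0,0,-0.17,1],
  [0.0088,0.0419,-0.004,0,0,-0.17,1],
  [0.0016,0.0428,-0.004,0,0,-0.17,1],
  [-0.0056,0.0425,-0.004,0,0,-0.17,1],
  [-0.0127,0.0409,-0.004,0,0,-0.17,1],
])

```text
t: 2.15
tcp_pos: [0.5681, -0.0461, 0.2952]
tool_rot: [0.074, 0.997, -0.0, -0.0]
force: [-0.7, -0.1, 0.0]
finger_gap: -0.0
gripper_force: 0.0
```

>>> apply_moves([
  [0,0,0,0,0,0,1],
  [0,0,0,0,0,0,1],
])

```text
t: 2.4
tcp_pos: [0.567, -0.0475, 0.2948]
tool_rot: [0.077, 0.997, -0.0, -0.001]
force: [-0.5, -0.7, 0.5]
finger_gap: 0.002
gripper_force: 0.0
```

```bash
python3 - <<'E'
from h import *
p,R,s=pose();print(p,np.degrees(np.arctan2(R[1,0],R[0,0])),R[:,2],s["force"],s["t"])
im=snapshot("wrist");print(wpix([.5686,-.0474,.2093],p,R));cv2.imwrite("pics/w1.png",cv2.resize(im[96:336,96:416,::-1],(800,600),interpolation=cv2.INTER_CUBIC))
E
```

```text
[ 0.56702771 -0.04748219  0.29482543] 171.16023097925068 [-1.47049792e-03 -1.56499625e-04 -9.99998907e-01] [-0.50465575 -0.67974896  0.47670342] 2.4
[255.64844043 202.57322645]
```

View pics/w1.png

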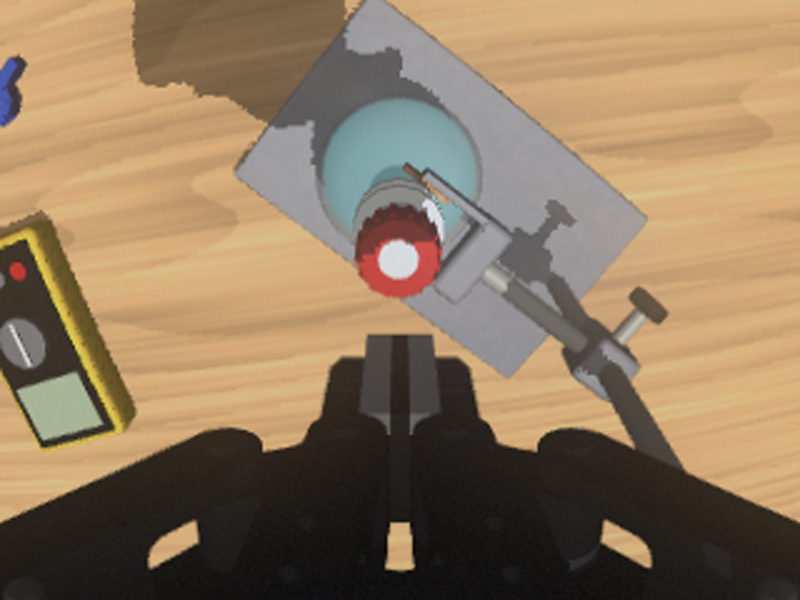

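The cap's top is centred at (399,262) in the crop, within about 2 px of the prediction. Its position is confirmed at roughly (0.570,-0.047).

>>> apply_moves([
  [-0.001,0,0.02,0,0,0,1],
  [-0.001,0,0.02,0,0,0,1],
  [-0.001,0,0.02,0,0,0,1],
  [0,0,0.012,0,0,0,1],
  [0,0,0.004,0,0,0,1],
  [0,0,0,0,0,0,1],
])

```text
t: 3.2
tcp_pos: [0.5706, -0.0483, 0.2195]
tool_rot: [0.077, 0.997, -0.0, 0.0]
force: [0.5, 0.3, -0.8]
finger_gap: 0.002
gripper_force: 0.0
```

>>> apply_moves([
  [0,0,0.002,0,0,0,1],
  [0,0,0.002,0,0,0,1],
  [0,0,0.002,0,0,0,1],
  [0,0,0.002,0,0,0,1],
])

```text
t: 3.7
tcp_pos: [0.5706, -0.0478, 0.2113]
tool_rot: [0.077, 0.997, -0.0, 0.0]
force: [-0.5, 0.4, 0.5]
finger_gap: -0.003
gripper_force: 0.0
```

>>> apply_moves([
  [0,0,0.0015,0,0,0,1],
  [0,0,0.0015,0,0,0,1],
  [0,0,0.001,0,0,0,1],
])

```text
t: 4.08
tcp_pos: [0.5707, -0.0479, 0.2082]
tool_rot: [0.077, 0.997, -0.0, 0.0]
force: [-1.5, -0.6, 7.0]
finger_gap: -0.001
gripper_force: 3.0
```

>>> apply_moves([
  [0,0,0.001,0,0,0,1],
  [0,0,0.001,0,0,0,1],
])

```text
t: 4.32
tcp_pos: [0.5707, -0.0478, 0.2063]
tool_rot: [0.077, 0.997, -0.0, 0.0]
force: [-1.7, -0.3, 5.8]
finger_gap: 0.001
gripper_force: 3.0
```

>>> apply_moves([
  [0,0,0.001,0,0,0,1],
  [0,0,0.001,0,0,0,1],
])

```text
t: 4.58
tcp_pos: [0.5707, -0.0479, 0.2043]
tool_rot: [0.077, 0.997, -0.0, 0.0]
force: [-1.2, 1.1, 5.9]
finger_gap: 0.001
gripper_force: 3.0
```

>>> apply_moves([
  [0,0,0.001,0,0,0,1],
])

```text
t: 4.7
tcp_pos: [0.5707, -0.0479, 0.2033]
tool_rot: [0.077, 0.997, -0.0, 0.0]
force: [-2.3, 0.4, 6.4]
finger_gap: 0.001
gripper_force: 3.0
```

>>> apply_moves([
  [0,0,0.001,0,0,0,1],
])

```text
t: 4.82
tcp_pos: [0.5707, -0.0478, 0.2023]
tool_rot: [0.077, 0.997, -0.0, 0.0]
force: [-1.8, 0.1, 7.4]
finger_gap: -0.001
gripper_force: 3.8
```

>>> apply_moves([
  [0,0,0.0005,0,0,0,1],
])

```text
t: 4.95
tcp_pos: [0.5707, -0.0478, 0.2023]
tool_rot: [0.077, 0.997, -0.0, 0.0]
force: [-2.3, 1.0, 10.3]
finger_gap: 0.001
gripper_force: 5.2
```

>>> apply_moves([
  [0,0,0.0005,0,0,0,1],
])

```text
t: 5.08
tcp_pos: [0.5707, -0.0479, 0.2023]
tool_rot: [0.077, 0.997, -0.0, 0.001]
force: [-4.3, 1.5, 12.2]
finger_gap: 0.002
gripper_force: 6.4
```

>>> apply_moves([
  [0,0,0.0005,0,0,0,1],
])

```text
t: 5.2
tcp_pos: [0.5708, -0.0479, 0.2022]
tool_rot: [0.077, 0.997, -0.0, 0.001]
force: [-3.8, 1.1, 16.0]
finger_gap: -0.001
gripper_force: 7.6
```

Home: the cap stopped dead at 0.2022 after about 6.5 mm of travel, so the rim top is at about 0.162 and the clip's origin belongs at about 0.152. Next, the clip.

```bash
python3 -c "
from h import *
rows([.428,.286,.15],171,8,-1,start=[.4907,-.035,.27])"
```

```text
[0.0139, 0.0385, 0.015, 0.0, 0.0, 0.0004, -1]
[0.0139, 0.0384, 0.015, 0.0, 0.0, 0.0004, -1]
[0.0139, 0.0384, 0.015, 0.0, 0.0, 0.0004, -1]
[0.0139, 0.0384, 0.015, 0.0, 0.0, 0.0004, -1]
[0.0139, 0.0384, 0.015, 0.0, 0.0, 0.0004, -1]
[0.014, 0.0384, 0.015, 0.0, 0.0, 0.0004, -1]
[0.014, 0.0384, 0.015, 0.0, 0.0, 0.0004, -1]
[0.014, 0.0384, 0.015, 0.0, 0.0, 0.0004, -1]
```

>>> apply_moves([
  [0,0,-0.01,0,0,0,1],
  [0,0,-0.03,0,0,0,1],
  [0.04,0,-0.03,0,0,0,-1],
  [0.04,0,0,0,0,0,-1],
])

```text
t: 5.7
tcp_pos: [0.4926, -0.0361, 0.2721]
tool_rot: [0.077, 0.997, -0.001, 0.003]
force: [-0.3, -0.3, -0.7]
finger_gap: 0.416
gripper_force: 0.0
```

>>> apply_moves([
  [0.014,0.0385,0.015,0,0,0,-1],
  [0.014,0.0385,0.015,0,0,0,-1],
  [0.014,0.0385,0.015,0,0,0,-1],
  [0.014,0.0385,0.015,0,0,0,-1],
  [0.014,0.0385,0.015,0,0,0,-1],
  [0.014,0.0385,0.015,0,0,0,-1],
  [0.014,0.0385,0.015,0,0,0,-1],
  [0.014,0.0385,0.015,0,0,0,-1],
])

```text
t: 6.7
tcp_pos: [0.4281, 0.2873, 0.1494]
tool_rot: [0.077, 0.997, 0.0, 0.0]
force: [1.1, 0.7, 0.2]
finger_gap: 0.998
gripper_force: 0.0
```

>>> apply_moves([
  [0,0,0,0,0,0,-1],
  [0,0,0,0,0,0,-1],
])

```text
t: 6.95
tcp_pos: [0.4282, 0.2857, 0.1499]
tool_rot: [0.077, 0.997, -0.0, 0.0]
force: [-0.7, 0.3, 0.2]
finger_gap: 0.998
gripper_force: 0.0
```

```bash
python3 - <<'E'
from h import *
p,R,s=pose();print(p,np.degrees(np.arctan2(R[1,0],R[0,0])),s["force"],s["t"])
im=snapshot("wrist");print(wpix([.428,.286,.02],p,R),wpix([.461,.281,.02],p,R));cv2.imwrite("pics/w2.png",cv2.resize(im[66:306,96:416,::-1],(800,600),interpolation=cv2.INTER_CUBIC))
E
```

```text
[0.42823182 0.2856844  0.14987957] 171.22391269564343 [-0.66660479  0.27637414  0.24478526] 6.95
[255.62719586 186.4652958 ] [255.68642239 219.53063125]
```

View pics/w2.png

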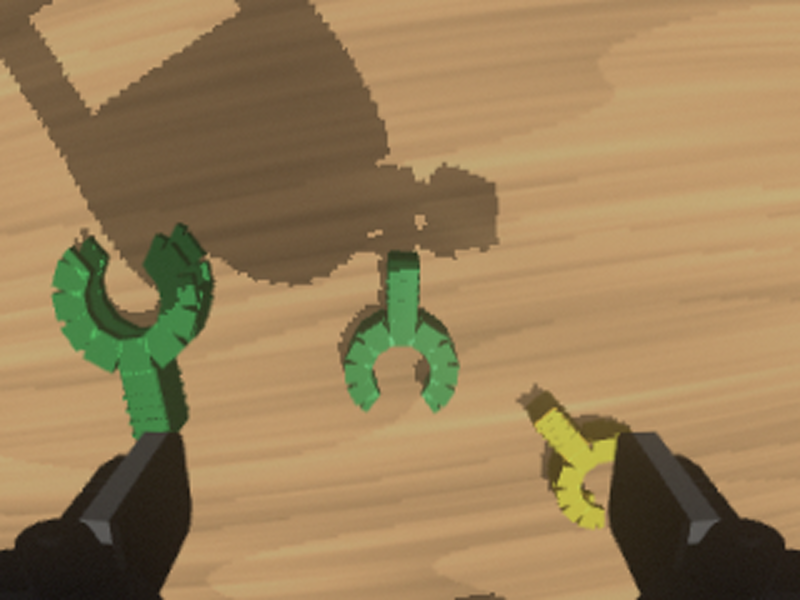

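The small green clip sits upright below the tool. Its tab runs from (403,273) down to (403,335), and the C centre is about (401,368), with the mouth pointing away from the robot.

```bash
python3 - <<'E'
from h import *
p,R,s=pose()
f=lambda x,y:(96+x/2.5,66+y/2.5)
e=wray(f(403,273),.02,p,R);c=wray(f(401.5,366),.02,p,R);l=wray(f(345,366),.02,p,R);r=wray(f(459,366),.02,p,R)
print(e,c,np.linalg.norm(l-r),np.linalg.norm(c-e),np.degrees(np.arctan2(*(c-e)[1::-1])))
print("tool frame of tab centre",R.T@(e+(c-e)*12/45-p))
E
```

```text
[0.4178 0.2888 0.02  ] [0.4542 0.2826 0.02  ] 0.04432471094096385 0.036924246776339244 -9.666402483039741
tool frame of tab centre [0.00133601 0.00166218 0.13008353]
```

>>> apply_moves([
  [0.003,0.0006,0.03,0,0,0,0.1],
  [0.004,0.0007,0.03,0,0,0,0.1],
  [0,0,0.03,0,0,0,0.1],
  [0,0,0.03,0,0,0,0.1],
  [0,0,0.015,0,0,0,0.1],
  [0,0,0.008,0,0,0,0.1],
  [0,0,0.003,0,0,0,0.1],
  [0,0,0,0,0,0,0.1],
], force=30)

```text
t: 8.0
tcp_pos: [0.4218, 0.2884, 0.0044]
tool_rot: [0.077, 0.997, 0.0, 0.001]
force: [0.0, 0.1, -0.2]
finger_gap: 0.457
gripper_force: 0.0
```

```bash
python3 - <<'E'
from h import *
p,R,s=pose();print(p,s["force"],s["t"])
im=snapshot("wrist");cv2.imwrite("pics/w3.png",cv2.resize(im[126:366,96:416,::-1],(800,600),interpolation=cv2.INTER_CUBIC))
E
```

```text
[0.4217803  0.28835996 0.00435305] [ 0.01577825  0.07706537 -0.23514361] 8.0
```

View pics/w3.png

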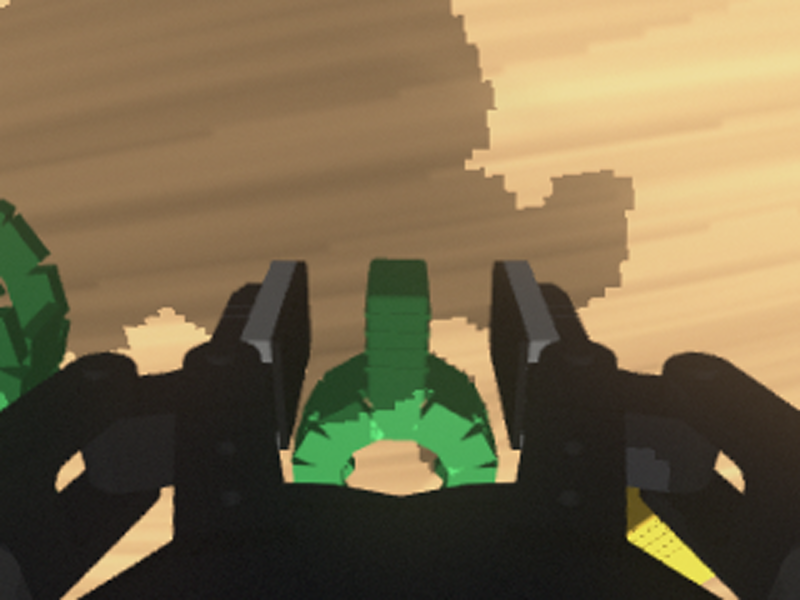

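```bash
python3 - <<'E'
from h import *
p,R,s=pose()
f=lambda x,y:(96+x/2.5,126+y/2.5)
for q,z in(((398,290),.02),((398,262),0),((398,262),.02),((398,415),.02),((367,290),.02),((430,290),.02),((292,470),.02),((497,470),.02)): print(q,R.T@(wray(f(*q),z,p,R)-p))
E
```

```text
(398, 290) [ 0.01083903  0.00021604 -0.01555852]
(398, 262) [0.00801802 0.00013731 0.00444462]
(398, 262) [ 0.01649548  0.000149   -0.01556494]
(398, 415) [-0.01780096  0.00020189 -0.01552626]
(367, 290) [ 0.01074136 -0.00563805 -0.01556234]
(430, 290) [ 0.01075437  0.00619959 -0.0155544 ]
(292, 470) [-0.03307739 -0.02262793 -0.01552439]
(497, 470) [-0.03292247  0.0214685  -0.01549495]
```

The tab is centred between the pads, its end 10–11 mm behind the TCP as it should be, with the C ahead. I'll close and lift.

>>> apply_moves([
  [0,0,0.002,0,0,0,0.1],
  [0,0,0,0,0,0,1],
  [0,0,0,0,0,0,1],
  [0,0,0,0,0,0,1],
  [0,0,0,0,0,0,1],
  [0,0,0,0,0,0,1],
], force=60)

```text
t: 8.8
tcp_pos: [0.4214, 0.2884, 0.0022]
tool_rot: [0.077, 0.997, 0.0, 0.0]
force: [-1.0, 0.2, 5.2]
finger_gap: 0.122
gripper_force: 59.3
```

>>> apply_moves([
  [0,0,-0.01,0,0,0,1],
  [0,0,-0.03,0,0,0,1],
  [0,0,-0.04,0,0,0,1],
  [0,0,-0.04,0,0,0,1],
  [0,0,-0.028,0,0,0,1],
])

```text
t: 9.43
tcp_pos: [0.4217, 0.2883, 0.1519]
tool_rot: [0.077, 0.997, 0.0, 0.001]
force: [-0.3, 0.4, -0.5]
finger_gap: 0.123
gripper_force: 58.6
```

```bash
python3 -c "
from h import *
rows([.482,-.0336,.1544],171.2,8,1)"
```

```text
[-0.0136, -0.0386, -0.0003, 0.0, 0.0, -0.0, 1]
[-0.0136, -0.0386, -0.0003, 0.0, 0.0, -0.0, 1]
[-0.0136, -0.0386, -0.0003, 0.0, 0.0, -0.0, 1]
[-0.0136, -0.0386, -0.0003, 0.0, 0.0, -0.0, 1]
[-0.0136, -0.0386, -0.0003, 0.0, 0.0, -0.0, 1]
[-0.0136, -0.0386, -0.0003, 0.0, 0.0, -0.0, 1]
[-0.0136, -0.0386, -0.0003, 0.0, 0.0, -0.0, 1]
[-0.0136, -0.0386, -0.0003, 0.0, 0.0, -0.0, 1]
```

>>> apply_moves([
  [-0.0136,-0.0386,-0.0003,0,0,0,1],
  [-0.0136,-0.0386,-0.0003,0,0,0,1],
  [-0.0136,-0.0386,-0.0003,0,0,0,1],
  [-0.0136,-0.0386,-0.0003,0,0,0,1],
  [-0.0136,-0.0386,-0.0003,0,0,0,1],
  [-0.0136,-0.0386,-0.0003,0,0,0,1],
  [-0.0136,-0.0386,-0.0003,0,0,0,1],
  [-0.0136,-0.0386,-0.0003,0,0,0,1],
])

```text
t: 10.42
tcp_pos: [0.4815, -0.035, 0.1525]
tool_rot: [0.077, 0.997, -0.0, 0.0]
force: [0.8, -0.8, -1.1]
finger_gap: 0.125
gripper_force: 58.7
```

>>> apply_moves([
  [0,0,0,0,0,0,1],
  [0,0,0,0,0,0,1],
])

```text
t: 10.68
tcp_pos: [0.4809, -0.0333, 0.1522]
tool_rot: [0.077, 0.997, 0.0, -0.001]
force: [-0.5, 0.4, 0.1]
finger_gap: 0.123
gripper_force: 58.7
```

```bash
python3 - <<'E'
from h import *
p,R,s=pose();print(p,np.degrees(np.arctan2(R[1,0],R[0,0])),s["force"],s["t"])
im=snapshot("wrist")[:,:,::-1];b=snapshot("side")[:,:,::-1]
a=cv2.resize(im[150:350,190:324],(400,600),interpolation=cv2.INTER_CUBIC)
c=cv2.resize(b[140:240,215:315],(400,400),interpolation=cv2.INTER_CUBIC)
c=cv2.copyMakeBorder(c,0,200,0,0,0)
cv2.imwrite("pics/w4.png",np.hstack([a,c]))
E
```

```text
[ 0.48085362 -0.03329821  0.15219746] 171.14556470963535 [-0.48828103  0.43503349  0.14518298] 10.675
```

View pics/w4.png

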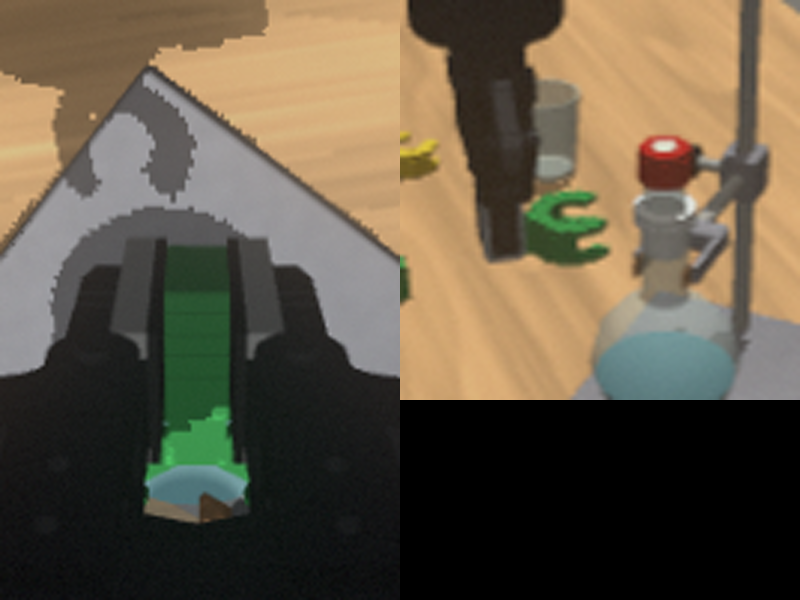

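The clip is held squarely by its tab, and the side view shows it short of the joint at about rim height. I'll check lateral and height alignment by projection.

```bash
python3 - <<'E'
from h import *
print("cap side",ray("side",(281.25,176.75),.2022))
# cap in w1 image (crop (399,262)) with pose then
R1=Ro.from_quat([0.077,.997,0,-.0007]).as_matrix();p1=np.array([.56703,-.04748,.29483])
print("cap wrist",wray((255.6,200.8),.209,p1,R1))
p,R,s=pose()
a=snapshot("scene")
cv2.imwrite("pics/sc5.png",np.vstack([cv2.resize(a[155:205,210:276,::-1],(792,600),interpolation=cv2.INTER_CUBIC)]))
for X in ([.5695,-.0475,.2022],p+R@[-.034,0,-.0178]):
  for n in("scene","side"):
    c=C[n];u=np.array(c["camera_matrix"])@(np.array(c["R"])@X+c["t"]);u=u[:2]/u[2];print(n,u,(u-[210,155])*12 if n=="scene" else (u-[215,140])*4+[400,0])
E
```

```text
cap side [ 0.5674 -0.0497  0.2022]
cap wrist [ 0.5672 -0.0472  0.209 ]
scene [241.65639457 176.81359356] [379.87673484 261.76312273]
side [281.76136577 176.12184995] [667.04546308 144.48739981]
scene [252.94476714 171.51441423] [515.33720566 198.17297076]
side [255.73445531 192.71986247] [562.93782125 210.87944987]
```

View pics/sc5.png

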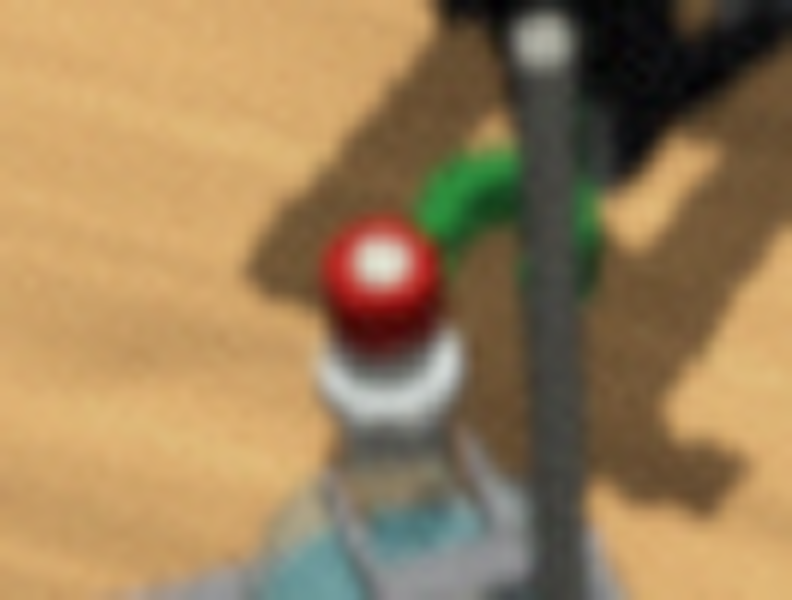

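Everything agrees: neck at about (0.568,-0.0475), with the clip's axis 54 mm short of it and 0.6 mm to the left. Advance.

>>> apply_moves([
  [-0.008,-0.0006,-0.0022,0,0,0,1],
  [-0.008,0,0,0,0,0,1],
  [-0.004,0,0,0,0,0,1],
  [0,0,0,0,0,0,1],
  [0,0,0,0,0,0,1],
])

```text
t: 11.45
tcp_pos: [0.5009, -0.0371, 0.1543]
tool_rot: [0.077, 0.997, 0.0, -0.0]
force: [-0.9, -0.0, 0.1]
finger_gap: 0.124
gripper_force: 58.7
```

>>> apply_moves([
  [-0.004,0,0,0,0,0,1],
  [-0.003,0,0,0,0,0,1],
  [-0.002,0,0,0,0,0,1],
])

```text
t: 11.82
tcp_pos: [0.5104, -0.0387, 0.1544]
tool_rot: [0.077, 0.997, -0.0, 0.0]
force: [-0.1, -0.2, -0.2]
finger_gap: 0.125
gripper_force: 58.7
```

>>> apply_moves([
  [-0.003,0,0,0,0,0,1],
  [-0.003,0,0,0,0,0,1],
  [-0.002,0,0,0,0,0,1],
])

```text
t: 12.2
tcp_pos: [0.5134, -0.0388, 0.1535]
tool_rot: [0.077, 0.997, 0.001, -0.006]
force: [-11.1, -0.4, 5.8]
finger_gap: 0.121
gripper_force: 59.5
```

>>> apply_moves([
  [-0.0015,0,0,0,0,0,1],
  [-0.0015,0,0,0,0,0,1],
])

```text
t: 12.45
tcp_pos: [0.5161, -0.0391, 0.1537]
tool_rot: [0.077, 0.997, 0.001, -0.006]
force: [-8.5, -0.4, 3.4]
finger_gap: 0.121
gripper_force: 59.3
```

>>> apply_moves([
  [-0.0015,0,0,0,0,0,1],
])

```text
t: 12.58
tcp_pos: [0.5191, -0.0397, 0.1538]
tool_rot: [0.077, 0.997, 0.001, -0.004]
force: [-4.3, -0.5, 1.7]
finger_gap: 0.123
gripper_force: 58.8
```

```bash
python3 - <<'E'
from h import *
p,R,s=pose();print(p,s["force"],s["ft_torque"],s["t"])
b=snapshot("side")[:,:,::-1];w=snapshot("wrist")[:,:,::-1]
c=cv2.resize(b[150:225,240:306],(528,600),interpolation=cv2.INTER_CUBIC)
a=cv2.resize(w[200:350,222:290],(272,600),interpolation=cv2.INTER_CUBIC)
cv2.imwrite("pics/w6.png",np.hstack([c,a]))
E
```

```text
[ 0.51909266 -0.03973744  0.15375926] [-4.33234075 -0.52046372  1.65217097] [-0.01147507  0.71423167 -0.05461122] 12.575
```

View pics/w6.png

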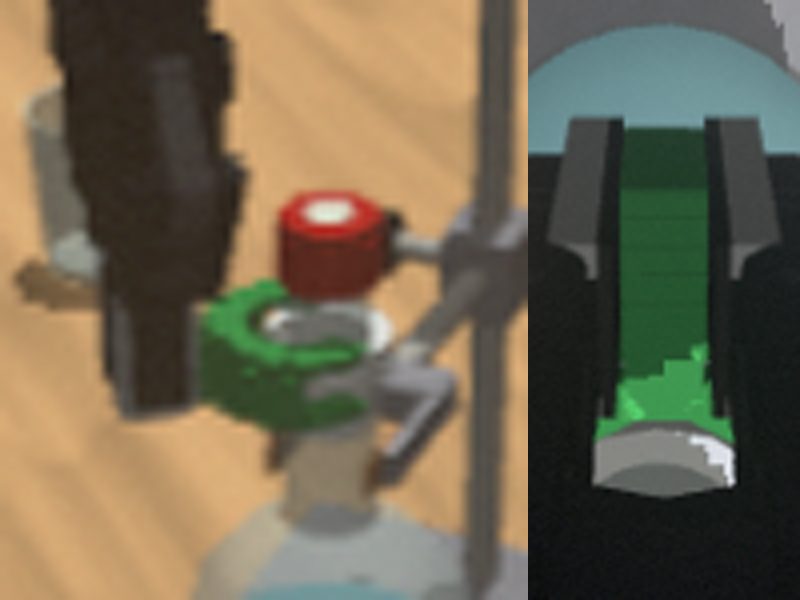

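The clip is entering squarely at the right height, with the rim disappearing under the upper plate. Continue.

>>> apply_moves([
  [-0.0015,0,0,0,0,0,1],
  [-0.0015,0,0,0,0,0,1],
])

```text
t: 12.92
tcp_pos: [0.5271, -0.0414, 0.1548]
tool_rot: [0.077, 0.997, -0.0, 0.002]
force: [0.1, -0.9, 0.3]
finger_gap: 0.121
gripper_force: 58.7
```

>>> apply_moves([
  [-0.0015,0,0,0,0,0,1],
  [-0.0015,0,0,0,0,0,1],
])

```text
t: 13.18
tcp_pos: [0.5295, -0.0419, 0.1547]
tool_rot: [0.077, 0.997, -0.0, 0.001]
force: [0.4, -1.9, 0.3]
finger_gap: 0.122
gripper_force: 58.8
```

>>> apply_moves([
  [-0.0015,0,0,0,0,0,1],
  [-0.0015,0,0,0,0,0,1],
])

```text
t: 13.42
tcp_pos: [0.5305, -0.0418, 0.1543]
tool_rot: [0.077, 0.997, 0.0, -0.001]
force: [-2.9, -1.3, 1.4]
finger_gap: 0.12
gripper_force: 59.0
```

>>> apply_moves([
  [-0.001,0,0,0,0,0,1],
])

```text
t: 13.55
tcp_pos: [0.5306, -0.0419, 0.1541]
tool_rot: [0.077, 0.997, 0.0, -0.002]
force: [-6.2, -1.6, 3.5]
finger_gap: 0.122
gripper_force: 59.1
```

>>> apply_moves([
  [-0.001,0,0,0,0,0,1],
])

```text
t: 13.68
tcp_pos: [0.5307, -0.0419, 0.154]
tool_rot: [0.077, 0.997, 0.0, -0.003]
force: [-6.7, -1.8, 2.8]
finger_gap: 0.126
gripper_force: 59.2
```

>>> apply_moves([
  [-0.001,0,0,0,0,0,1],
])

```text
t: 13.8
tcp_pos: [0.5307, -0.0419, 0.1538]
tool_rot: [0.077, 0.997, 0.0, -0.004]
force: [-9.1, -1.8, 5.1]
finger_gap: 0.12
gripper_force: 59.3
```

It is bottomed out on the neck. I'll relax, open and look.

>>> apply_moves([
  [0.002,0,0,0,0,0,1],
  [0.002,0,0,0,0,0,1],
  [0,0,0,0,0,0,0.1],
  [0,0,0,0,0,0,0.1],
  [0,0,0,0,0,0,0.1],
])

```text
t: 14.42
tcp_pos: [0.531, -0.0417, 0.1546]
tool_rot: [0.077, 0.997, -0.0, 0.001]
force: [0.3, -0.4, -0.1]
finger_gap: 0.446
gripper_force: 0.0
```

>>> apply_moves([
  [0.01,0,0,0,0,0,0.1],
  [0.03,0,0,0,0,0,0.1],
  [0.04,0,0,0,0,0,0.1],
  [0.03,0,-0.03,0,0,0,0.1],
  [0,0,-0.04,0,0,0,0.1],
  [0,0,-0.04,0,0,0,0.1],
  [0,0,0,0,0,0,0.1],
])

```text
t: 15.3
tcp_pos: [0.423, -0.0253, 0.2671]
tool_rot: [0.077, 0.997, -0.001, 0.004]
force: [0.1, 0.5, 0.6]
finger_gap: 0.447
gripper_force: 0.0
```

```bash
python3 - <<'E'
from h import *
p,R,s=pose();print(p,s["force"],s["t"])
b=snapshot("side")[:,:,::-1];w=snapshot("wrist")[:,:,::-1];a=snapshot("scene")[:,:,::-1]
u=wpix([.568,-.0475,.17],p,R);print(u)
x=int(np.clip(u[0],33,478));y=int(np.clip(u[1],50,333))
z=lambda i,s:cv2.resize(i,s,interpolation=cv2.INTER_CUBIC)
cv2.imwrite("pics/w7.png",np.hstack([z(b[160:220,255:309],(270,300)),z(a[160:210,220:265],(270,300)),z(w[y-40:y+50,x-39:x+39],(260,300))]))
E
```

```text
[ 0.42299907 -0.02529319  0.26709354] [0.09225972 0.47951644 0.61672667] 15.3
[255.5010327  329.36903176]
```

View pics/w7.png

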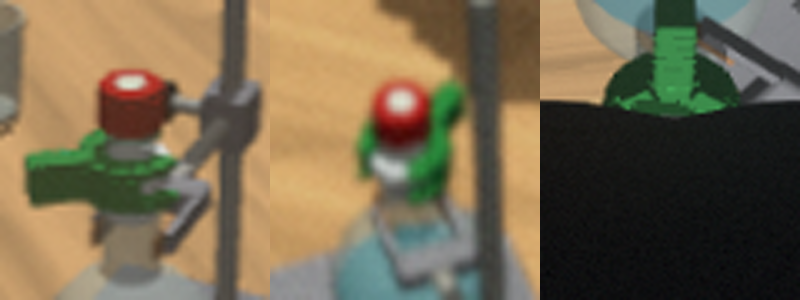

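The clip sits level round the joint, tab toward the robot, with the adapter still home. I'm out of picture views, so I'll check the seating numerically from the green pixels.

```bash
python3 - <<'E'
from h import *
from scipy.optimize import minimize
N=np.array([.568,-.0475]);yaw=np.radians(-8.9)
M={}
for n,(x0,y0,x1,y1) in {"scene":(215,150,275,215),"side":(245,150,315,220)}.items():
    im=snapshot(n).astype(int);g=(im[...,1]>1.35*im[...,0])&(im[...,1]>1.35*im[...,2])&(im[...,1]>35)
    m=np.zeros(g.shape,bool);m[y0:y1,x0:x1]=g[y0:y1,x0:x1];M[n]=m
def P(n,X):
    c=C[n];u=(np.array(c["camera_matrix"])@(np.array(c["R"])@X.T+np.array(c["t"])[:,None])).T;return u[:,:2]/u[:,2:]
def model(dx,z0,sw,part):
    pts=[]
    if part!="tab":
        for h in (0,.004,.016,.02):
            for sgn in (1,-1):
                a=np.radians(np.linspace(50,180,27))*sgn
                q=np.c_[.022*np.cos(a),.022*np.sin(a)]; piv=np.array([-.018,0]); r=sw*sgn
                q=(q-piv)@np.array([[np.cos(r),np.sin(r)],[-np.sin(r),np.cos(r)]])+piv
                pts.append(np.c_[q,np.full(27,h)])
    pts.append(np.array([[x,y,h] for x in(-.045,-.02) for y in(-.006,.006) for h in(0,.02)]))
    X=np.vstack(pts);c,s=np.cos(yaw),np.sin(yaw)
    return np.c_[N[0]+dx*c+X[:,0]*c-X[:,1]*s,N[1]+dx*s+X[:,0]*s+X[:,1]*c,z0+X[:,2]]
for n in M:
    v,u=np.nonzero(M[n]);print(n,"mask",u.min()-.5,v.min()-.5,u.max()+.5,v.max()+.5,len(u))
    for lab,a in {"seated":(0,.1522,0),"short5":(-.005,.1522,0),"spread":(0,.1522,.15),"high5":(0,.1572,0),"low5":(0,.1472,0)}.items():
        q=P(n,model(*a,"all"));print("  ",lab,np.round(np.r_[q.min(0),q.max(0)],1))
E
```

```text
scene mask 234.5 173.5 251.5 193.5 103
   seated [234.6 172.2 252.8 193.5]
   short5 [235.6 171.  253.7 192.3]
   spread [233.8 172.2 252.8 193.5]
   high5 [234.5 171.  252.7 192.4]
   low5 [234.7 173.3 252.8 194.6]
side mask 259.5 185.5 289.5 201.5 132
   seated [259.7 183.9 289.7 202.4]
   short5 [257.4 184.1 287.4 202.7]
   spread [259.7 183.3 289.  203. ]
   high5 [259.6 181.8 289.7 200.3]
   low5 [259.8 185.9 289.7 204.4]
```

The mask matches the seated, closed pose within about 1.7 px and rules out the clip being short. The force trace (spread, snap, dead stop) agrees. Handing in.

```bash
python3 -c "
from station import *
print(sign_off())"
```

```text
the job is handed in; nothing more can be done
None
```

The adapter is pressed fully home and the small green clip is snapped round the joint and released; the job was handed in at about 15 s, but its result was not shown to me.

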